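# Refill the tin dispenser and wedge its dovetail lid shut

## Robot

A 6-joint arm with a two-finger parallel gripper is mounted at the origin on the work surface. World frame = base frame: x ahead of the robot, y to its left, z up, the work surface at z = 0. Lengths are in m, angles in degrees, forces in N, time in s.
With the tool pointing down it reaches from about 0.25 to 0.725 m from the base axis. Payload 9.7 kg.
Tool frame: the origin (TCP) lies where the fingers leave the gripper's body, on its centre line; the fingertips stand 73 mm ahead of it and the grasp point (between the pads) lies 54 mm ahead of it; y points along the fingers, x is the direction in which the jaws open and shut, and the axes are right-handed (so a half turn about y gives the same grasp; the last joint's range is limited). The gripper opens to 85 mm and grips with 20 to 120 N. Pads are 22 mm wide; open, the fingers measure 114 mm over their backs; the gripper's body (76 mm by 85 mm) begins 54 mm behind the grasp point. The pads swing forward as they close: fully open they stand 13 mm farther back than shut.
Start: joints at [67.609, 4.979, 10.078, 95.1, 0, 90], TCP at [0.21, 0.509, 0.304] pointing down, gripper open.
Joint ranges: [-179.16, 179.16], [-48.56, 103.87], [-65.8, 70.77], [-126.05, 130.52], [-82.76, 87.17], [-180, 180]. Speed limits (degrees/s): [127.2, 127.2, 147.25, 180, 180, 180].

## Interface

Orientations are given as [roll, pitch, yaw] about the fixed x, y, z axes, in that order (R = Rz(yaw) Ry(pitch) Rx(roll)).
In Python, from workcell import sensors, imaging, bot, models gives the robot as it stands.
- The arm moves only by the tool arm_command, never from a script. Its argument "rows" is one flat list of numbers, 7 for each row, row after row: the shift along the tool's x, y, z in cm, then the turn, a rotation vector about the tool's x, y, z in degrees, then the gripper's target within -1 to 1 (fully open at 1, half-way at 0, shut at -1). A call has 1 to 12 rows; each row is the pose to reach, as a shift and turn from the pose commanded when the call began, along the tool's axes at that moment; what a row does not reach only later rows make up. A row lasts 1/12 s, in which the tool goes at most 41.7 mm and 7.16 degrees, less where a joint would pass 70% of its speed; a pose out of reach is approached as far as the arm can. A call with a gripper value outside its range is refused whole. The fingers move at their own pace and stop on an object; "force" is the grip in N (left out, the last holds). Time passes only in rows, so rows that repeat a pose let the fingers close. It gives the time, the measured TCP pose, the force and the opening at its end, in the units of the state.
- sensors.get_obs(): the state, without advancing time (a new reading comes with each control period).
- imaging.camera(name): name is "scene" or "side" or "wrist"; returns a dict with "pixels" (420x560x3 uint8, blue, green, red), "z_map" (420x560 float32, m along the optical axis (not along the pixel's ray), 0 where there is no reading), "camera_matrix" (3x3 intrinsics, pixels), "world_from_camera" (4x4, takes a point from camera to world coordinates). Camera axes: x right, y up, looking along -z (the intrinsics and any distortion apply to the point x, -y, -z); pixel columns grow to the right and rows downward; lengths in m; the calibration is good to about 2 mm. A picture is of the moment at which its call begins.
- bot.job_done(): hands the job in, once; it reports no verdict.
Trained networks look in the newest picture that a camera, given by its name, has taken for a name from the list of things; names that differ only in an ending like _2 or _b are one class to them, and where a whole thing is asked for, a point or a joint stands for the part that bears it (a point fixed in the world has none). Each returns a list of dicts, best first, with "conf" (0 to 1); they miss things now and then, are a little off and sometimes report something else, mostly with a low value. They report only what shows in the picture. A call takes as long as a camera call. They do not tell look-alikes from the thing itself.
- models.search_frame(thing, camera): "extent" ([centre column, centre row, width, height] in pixels, round what is visible of it).
- models.spot_point(thing, camera): "location" ([column, row] in pixels: a listed point, or the origin of a listed thing).
The state is a dict: "time": time; "q": joint angles; "qd": joint speeds; "joint_efforts": joint torques, N m; "ee_pos": TCP position; "tcp_rot": TCP orientation; "wrist_force": force on the tool from outside, world axes, zero at the start; "torque": the same for the moment, N m; "opening": finger opening in m.
Only numpy, scipy, OpenCV 4.12 (cv2) and the standard library are available. Lean on these libraries where they do the work, as an engineer would, in place of code of your own. Each camera call takes 0.05 s, during which the arm holds its last target.

## Task

Refill the wooden tin dispenser through the opening in its top: drop in the tall narrow tin first, then the flat narrow one, so that the tall one comes out first at the bottom. Then slide the dovetailed wooden lid, narrow end first, into the tapered way over the opening and push it firmly until it wedges tight, with its ends flush with the rails. Leave the wide tin and everything else where they are.

Things in the scene. Friction and masses are not known exactly. Their poses are not given: they have to be found in the camera images.
- dispenser: Fixed wooden tin dispenser. Origin on the table, below the centre of its upright square shaft; z up. Shaft 52 mm square inside, floor at z = 8 mm, open at the deck (deck top z = 68 mm, x = -54 to 54, y = -42 to 92 mm). Outlet: a window low on the -x side with a 5 mm lip. A dovetail way for the lid runs along y on the deck, over the opening.
- mouth (a point): Centre of the shaft's square opening, level with the deck's top, 68 mm above the table; axes as the dispenser's.
- way_end (a point): Middle of the wide, open end of the dovetail way, on the deck at the dispenser's y = 42 mm. Two rails 10 mm high run from y = -42 to 42 mm; inner faces at x = +-(35 + y/12) mm at the deck, leaning inward 20 degrees, so they overhang the lid. The way narrows towards -y: the lid goes in that way and jams at y about 0. Bare deck from y = 42 to 92 mm is a landing for the lid.
- lid_base (a point): Centre of the underside of the loose wooden lid (140 g, starts flat on the table): plate 84 mm long (y), 9 mm thick, 63 mm wide at its narrow end (-y), 77 mm at its wide end (+y), edges leaning in 20 degrees to the top. z up. Home: dispenser's x = 0, y = 0, z = 68 mm, y axes alike, ends flush with the rails' ends. A push of 10 to 15 N wedges it tight; it stays when let go.
- lid_rib (a point): Centre of the lid's grip rib, 21 mm above the lid's underside; axes as lid_base. The rib is 44 mm long along x, 14 mm thick along y, and stands 24 mm above the plate (9 to 33 mm above the underside). Held loosely or pushed from its +y side, the lid centres itself in the taper.
- tall_tin (a point): Centre of the tall narrow aluminium tin: loose upright cylinder, 40 mm diameter, 34 mm high, about 60 g, standing in the tray.
- flat_tin (a point): Centre of the flat narrow aluminium tin: loose upright cylinder, 40 mm diameter, 20 mm high, about 40 g, standing in the tray.
- wide_tin (a point): Centre of the wide aluminium tin: 58 mm diameter, 26 mm high, standing in the tray. Too wide for the shaft; leave it alone.
- tray: Fixed shallow tray with a striped pattern, 180 (x) by 290 (y) mm, floor 5 mm thick, rim 14 mm high over the table and 5 mm thick. Origin at the centre of its underside. The three tins stand in a row along its y, about 85 mm apart, in any order, within 15 mm of its middle line.
- brass_pot: Brass pot, 52 mm diameter, 45 mm high; origin under its centre. Leave alone.
- glass_jar: Clear jar with metal cap, 60 mm diameter, 65 mm high; origin under its centre. Leave alone.
- amber_bottle: Small amber bottle, 34 mm diameter, 70 mm high; origin under its centre. Leave alone.
- carton: Flat carton, 50 x 90 x 30 mm high; origin under its centre. Leave alone.
- tumbler: Waisted black tumbler, 68 mm diameter, 115 mm high; origin under its centre. Leave alone.
- brush: Small brush lying on the table at the left. Leave alone.
There are look-alikes about, which are no part of the job. What is shaped like the part that bears tall_tin but blue is not meant.

How it is judged (in metres and radians):
On the way, in this order (a step that is already met when the one before it is completed fails the run):
1. the tall tin lies flat on the floor of the shaft (x of tall_tin in the frame of dispenser between -0.008 and 0.008 m and y of tall_tin in the frame of dispenser between -0.008 and 0.008 m and z of tall_tin in the frame of dispenser between 0.021 and 0.029 m and angle between tall_tin's own z axis and vertical below 0.15 rad), for 0.2 s.
2. the flat tin lies flat on the tall one in the shaft (all of step 1 and x of flat_tin in the frame of dispenser between -0.008 and 0.008 m and y of flat_tin in the frame of dispenser between -0.008 and 0.008 m and z of flat_tin in the frame of dispenser between 0.048 and 0.056 m and angle between flat_tin's own z axis and vertical below 0.15 rad), for 0.2 s.
3. the lid's narrow end has entered the way, the lid flat on the deck between the rails (all of step 2 and z of lid_base in the frame of dispenser between 0.0655 and 0.0705 m and angle between the y axis of lid_base and the y axis of dispenser, either way round below 0.12 rad and angle between lid_base's own z axis and vertical below 0.06 rad and x of lid_base in the frame of dispenser between -0.007 and 0.007 m and y of lid_base in the frame of dispenser between -0.01 and 0.06 m), for 0.1 s.
4. the lid is pushed home and jammed between the rails (over 5 N between lid and dispenser) (all of step 2 and contact force between lid and dispenser above 5 N and z of lid_base in the frame of dispenser between 0.0655 and 0.0705 m and angle between the y axis of lid_base and the y axis of dispenser, either way round below 0.12 rad and angle between lid_base's own z axis and vertical below 0.06 rad and x of lid_base in the frame of dispenser between -0.0025 and 0.0025 m and y of lid_base in the frame of dispenser between -0.008 and 0.004 m), for 0.1 s.
At the end, for the whole second after the job is handed in: Tall tin on the shaft floor, flat tin on it (centres within 8 mm of the axis, 4 mm in height, tilt under 0.15 rad). Lid flat on the deck under the rails, at most 4 mm short of home or 8 mm past it along the way, within 2.5 mm across, and wedged: over 5 N between lid and dispenser. All at rest (all of step 4 and linear speed of each of lid, tall_tin_body, flat_tin_body below 0.01 m/s); the robot touches nothing.
It fails at once if the wide tin is moved more than 40 mm (distance of wide_tin from where it was at the start of the episode above 0.04 m).
It fails at once if the pot, jar, bottle, carton, tumbler or brush is moved more than 40 mm (distance of any of brass_pot, glass_jar, amber_bottle, carton, tumbler, brush from where it was at the start of the episode above 0.04 m).
It also fails if it takes over 69 s, if anything falls off the work surface, if the arm or the gripper's body presses on something with over 40 N, if the wrist force passes 120 N, or if a joint passes its speed limit or range.

## Working session

There is one attempt and no reset: what is moved stays moved. The work goes in short steps, Python scripts to look and compute and a tool call to move; the robot and the scene stay as the last step left them, time stands still between calls to the robot, and variables do not carry over. Pictures are saved under pics/ and viewed, and the job is handed in when it is done.

Besides the shell and the picture viewer there is one more tool, called after "Emit:" as name(argument=value, ...), one argument or row to a line, values as JSON. arm_command: Moves the arm, as the interface text tells. Its arguments: {"type":"object","properties":{"rows":{"type":"array","items":{"type":"number"}},"force":{"type":"number"}},"required":["rows"]}

```bash
ls; mkdir -p pics; cat > h.py <<'E'
import numpy as np, cv2
from workcell import sensors, imaging, bot, models
from scipy.spatial.transform import Rotation as R
def shot(cam,name):
    c=imaging.camera(cam); cv2.imwrite(f'pics/{name}.png',c['pixels']); np.savez(f'pics/{name}.npz',**c); return c
def pix2w(c,u,v,z=None,d=None):
    K=c['camera_matrix'];T=c['world_from_camera']
    r=np.array([(u-K[0,2])/K[0,0],-(v-K[1,2])/K[1,1],-1.])
    if z is not None:
        rw=T[:3,:3]@r; s=(z-T[2,3])/rw[2]; return T[:3,3]+s*rw
    if d is None:
        d=c['z_map'][int(round(v)),int(round(u))]
    return (T@np.r_[r*d,1])[:3]
def cloud(c):
    K=c['camera_matrix'];T=c['world_from_camera'];z=c['z_map']
    v,u=np.mgrid[:z.shape[0],:z.shape[1]]
    p=np.stack([(u-K[0,2])/K[0,0]*z,-(v-K[1,2])/K[1,1]*z,-z],-1)
    w=p@T[:3,:3].T+T[:3,3]; w[z==0]=np.nan; return w
E
python3 - <<'E'
from h import *
o=sensors.get_obs();print(o)
for n in ['scene','side','wrist']:
    c=shot(n,n+'0');print(n,c['camera_matrix'].round(1).tolist(),c['world_from_camera'].round(3).tolist(),[k for k in c])
    for t in ['dispenser','mouth','way_end','lid_base','lid_rib','tall_tin','flat_tin','wide_tin','tray']:
        for r in models.spot_point(t,n)[:3]:
            u,v=r['location']
            if 0<=u<559 and 0<=v<419: print(t,round(r['conf'],2),np.round([u,v]),pix2w(c,u,v).round(3))
E
```

```text
pics
{'time': 0.0, 'q': array([ 6.76108824e+01,  5.01233068e+00,  1.00343955e+01,  9.50988105e+01,
       -1.29371683e-04,  9.00015264e+01]), 'qd': array([ 0.0747734 , -0.0345445 ,  0.08235734, -0.11993347,  0.02419678,
        0.05841623]), 'joint_efforts': array([-2.67213136e-04, -5.20381594e+01,  4.64805651e+01,  1.62712787e-02,
        2.34259852e-05,  2.14556428e-05]), 'ee_pos': array([0.2094448 , 0.50842398, 0.30317066]), 'tcp_rot': array([-9.00001314e+01,  7.67456637e-02,  6.76093561e+01]), 'wrist_force': array([ 0.45885984,  0.11122988, -0.70907484]), 'torque': array([ 0.02136905,  0.00298519, -0.00885724]), 'opening': 0.08547725320782429}
scene [[519.8, 0.0, 276.3], [0.0, 519.8, 212.1], [0.0, 0.0, 1.0]] [[0.485, -0.619, 0.618, 1.303], [0.874, 0.356, -0.33, -0.349], [-0.015, 0.701, 0.713, 0.936], [0.0, 0.0, 0.0, 1.0]] ['pixels', 'z_map', 'camera_matrix', 'world_from_camera']
dispenser 0.79 [258. 219.] [0.548 0.005 0.068]
mouth 0.63 [257. 199.] [0.435 0.06  0.009]
way_end 0.65 [271. 197.] [0.501 0.065 0.07 ]
way_end 0.49 [407. 226.] [0.706 0.324 0.021]
way_end 0.26 [113. 275.]
[... 788 characters left out ...]
mouth 0.66 [248. 230.] [0.503 0.049 0.033]
mouth 0.26 [408. 307.] [ 0.702 -0.32   0.023]
way_end 0.94 [242. 219.] [0.494 0.061 0.067]
lid_base 0.69 [203. 176.] [0.5   0.315 0.007]
lid_rib 0.74 [201. 173.] [0.497 0.32  0.016]
tall_tin 0.9 [217. 329.] [ 0.312 -0.163  0.032]
tall_tin 0.82 [210. 289.] [ 0.343 -0.064  0.034]
tall_tin 0.7 [283. 304.] [ 0.461 -0.183  0.038]
wide_tin 0.71 [333. 360.] [ 0.481 -0.34   0.032]
tray 0.95 [313. 334.] [ 0.484 -0.27   0.023]
wrist [[317.8, 0.0, 279.0], [0.0, 317.8, 209.6], [0.0, 0.0, 1.0]] [[0.381, -0.883, -0.273, 0.14], [0.924, 0.364, 0.113, 0.537], [0.0, -0.295, 0.955, 0.374], [0.0, 0.0, 0.0, 1.0]] ['pixels', 'z_map', 'camera_matrix', 'world_from_camera']
```

View images.

View pics/scene0.png

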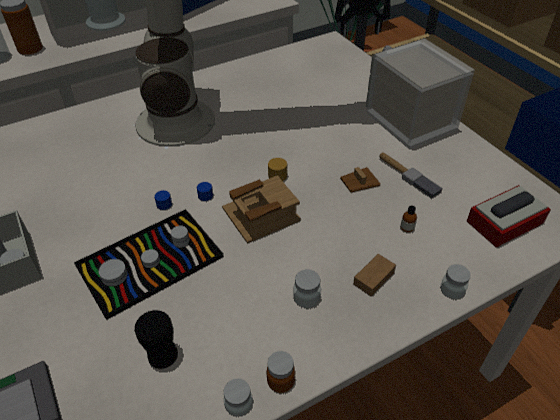

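View pics/side0.png

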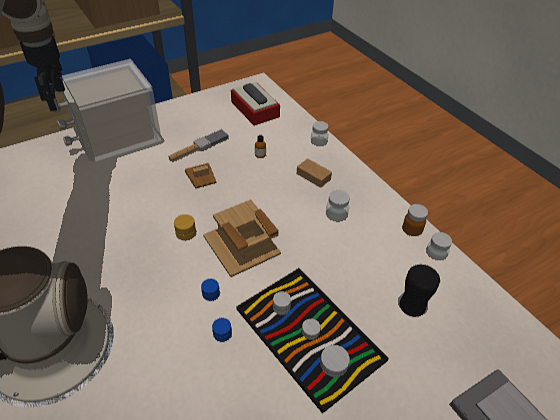

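```bash
python3 - <<'E'
from h import *
W=[];C=[]
for n in ['scene','side']:
    c=dict(np.load(f'pics/{n}0.npz')); w=cloud(c)
    print(n, 'table z', np.nanmedian(w[(np.abs(w[...,0]-.4)<.25)&(np.abs(w[...,1])<.4)][:,2]))
    W.append(w.reshape(-1,3));C.append(c['pixels'].reshape(-1,3))
W=np.vstack(W);C=np.vstack(C)
ok=~np.isnan(W[:,0]);W=W[ok];C=C[ok]
# top view, 1mm/px*? region x .25..75 y -.42..+.42 ; 
s=900
def top(x0,x1,y0,y1,s,name):
    im=np.zeros((int((x1-x0)*s),int((y1-y0)*s),3),np.uint8)
    hm=np.zeros(im.shape[:2],np.uint8)
    m=(W[:,0]>x0)&(W[:,0]<x1)&(W[:,1]>y0)&(W[:,1]<y1)
    i=np.argsort(W[m][:,2]);w=W[m][i];cc=C[m][i]
    for p,q in zip(w,cc):
        r=int((x1-p[0])*s);k=int((y1-p[1])*s)
        cv2.circle(im,(k,r),1,q.tolist(),-1);cv2.circle(hm,(k,r),1,int(np.clip(p[2]*2500,0,255)),-1)
    cv2.imwrite(f'pics/{name}.png',np.vstack([im,cv2.applyColorMap(hm,cv2.COLORMAP_JET)]))
top(.3,.72,-.42,.42,700,'top0')
E
```

```text
scene table z 0.001139771234350273
side table z 0.0003368725812212814
```

View pics/top0.png

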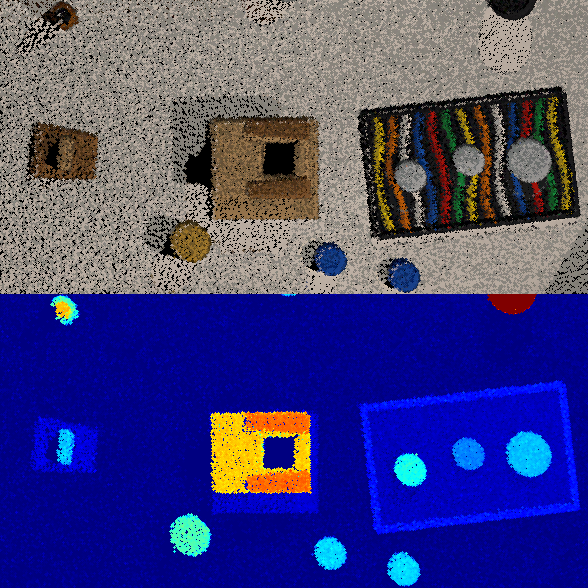

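```bash
cat > meas.py <<'E'
from h import *
from scipy.optimize import least_squares
import sys
def load(names):
    W=[]
    for n in names:
        w=cloud(dict(np.load(f'pics/{n}.npz'))).reshape(-1,3); W.append(w[~np.isnan(w[:,0])])
    return np.vstack(W)
def sel(W,x0,x1,y0,y1,z0,z1):
    return W[(W[:,0]>x0)&(W[:,0]<x1)&(W[:,1]>y0)&(W[:,1]<y1)&(W[:,2]>z0)&(W[:,2]<z1)]
def rect(p):
    return cv2.minAreaRect(np.float32(p[:,:2]*1000))
if __name__=='__main__':
  for names in (['scene0'],['side0'],['scene0','side0']):
    W=load(names); print(names)
    for nm,(x,y),zr in [('tall',(.469,-.166),(.028,.05)),('flat',(.493,-.25),(.018,.035)),('wide',(.49,-.335),(.025,.04))]:
        p=sel(W,x-.04,x+.04,y-.04,y+.04,*zr)
        (cx,cy),r=cv2.minEnclosingCircle(np.float32(p[:,:2]*1000))
        print(nm,len(p),np.median(p,0).round(4),p[:,:2].mean(0).round(4),(cx,cy,r))
    p=sel(W,.38,.6,-.06,.17,.06,.09); print('deck',rect(p),np.median(p[:,2]))
    p=sel(W,.38,.6,-.06,.17,.0745,.09); 
    for s in (p[p[:,0]>.495],p[p[:,0]<.495]): print(' rail',len(s),rect(s),np.median(s,0))
    p=sel(W,.44,.58,.25,.4,.005,.04); print('lid',rect(p)); q=p[p[:,2]<.014]; print(np.median(q[:,2]))
    p=p[p[:,2]>.024];print(' rib',rect(p),np.median(p,0))
E
python3 meas.py
```

```text
['scene0']
tall 215 [ 0.4734 -0.1646  0.0386] [ 0.473  -0.1646] (470.08203125, -165.656494140625, 22.983335494995117)
flat 216 [ 0.4957 -0.2467  0.0246] [ 0.4949 -0.2469] (493.4349670410156, -245.99252319335938, 21.115297317504883)
wide 450 [ 0.4947 -0.3334  0.031 ] [ 0.4946 -0.3334] (492.2433776855469, -332.99884033203125, 31.032291412353516)
deck ((494.7818908691406, 49.70820617675781), (113.22002410888672, 135.58522033691406), 0.25423112511634827) 0.06913508132611335
 rail 286 ((536.4325561523438, 24.957040786743164), (85.18006896972656, 29.027191162109375), 89.05831146240234) [0.53813969 0.02054687 0.07800505]
 rail 243 ((452.7571105957031, 23.897098541259766), (28.011474609375, 85.13960266113281), 2.189356565475464) [0.45259803 0.0204299  0.07807744]
lid ((504.4371643066406, 332.5765686035156), (131.98727416992188, 119.45213317871094), 7.897891044616699)
0.008783028446928798
 rib ((503.44305419921875, 328.97418212890625), (15.544705390930176, 45.02056884765625), 84.42780303955078) [0.50494752 0.32770785 0.03207451]
['side0']
tall 255 [ 0.4654 -0.1709  0.0379] [ 0.4654 -0.1701] (
[... 1317 characters left out ...]
32.55293273925781)
deck ((494.01483154296875, 46.95697021484375), (114.7801284790039, 141.0869598388672), 0.26536014676094055) 0.0687712075356286
 rail 519 ((536.718505859375, 22.652271270751953), (89.76461029052734, 29.285484313964844), 88.37874603271484) [0.53644008 0.01803514 0.07781294]
 rail 509 ((451.7464599609375, 21.47188377380371), (30.4360408782959, 89.9392318725586), 1.8140631914138794) [0.45062626 0.01735909 0.07754927]
lid ((510.1326904296875, 325.1753234863281), (132.5934295654297, 140.379150390625), 3.343412160873413)
0.00868293759335187
 rib ((501.7656555175781, 326.11431884765625), (21.430540084838867, 47.80746841430664), 83.87818908691406) [0.50241611 0.32574306 0.03165236]
```

```bash
cat >> h.py <<'E'
def plan(p,yaw):
    o=sensors.get_obs(); M=R.from_euler('xyz',o['tcp_rot'],degrees=True)
    d=M.inv().apply(np.array(p)-o['ee_pos'])*100
    T=R.from_euler('xyz',[-90,0,yaw],degrees=True); rv=np.degrees((M.inv()*T).as_rotvec())
    print('shift cm',d.round(2),'rot',rv.round(2),'rows',np.linalg.norm(d)/4.17,np.linalg.norm(rv)/7.16,'now',o['time'],o['ee_pos'].round(4),o['tcp_rot'].round(2),'op',round(o['opening'],4),'F',o['wrist_force'].round(1),'q',o['q'].round(0))
E
python3 -c "
from h import *
plan((.44,.33,.22),90)"
```

```text
shift cm [ -7.73   8.39 -28.11] rot [ -0.   -22.39  -0.  ] rows 7.275417072677974 3.1269707713329207 now 1.5 [0.2095 0.5085 0.3039] [-90.     0.    67.61] op 0.0853 F [-0.3 -0.8  0.5] q [68.  5. 10. 95.  0. 90.]
```

Emit:
arm_command(
  rows=[-7.7, 8.4, -28.1, 0, -22.4, 0, 0.4, -7.7, 8.4, -28.1, 0, -22.4, 0, 0.4, -7.7, 8.4, -28.1, 0, -22.4, 0, 0.4, -7.7, 8.4, -28.1, 0, -22.4, 0, 0.4, -7.7, 8.4, -28.1, 0, -22.4, 0, 0.4, -7.7, 8.4, -28.1, 0, -22.4, 0, 0.4, -7.7, 8.4, -28.1, 0, -22.4, 0, 0.4, -7.7, 8.4, -28.1, 0, -22.4, 0, 0.4, -7.7, 8.4, -28.1, 0, -22.4, 0, 0.4, -7.7, 8.4, -28.1, 0, -22.4, 0, 0.4],
)

```text
time: 2.33
ee_pos: [0.4406, 0.3293, 0.2194]
tcp_rot: [-89.9, 0.0, 89.9]
wrist_force: [-0.6, -0.4, -0.1]
opening: 0.0596
```

```bash
python3 -c "
from h import *
shot('wrist','w_lid')
plan((.46,-.06,.22),90)"
```

```text
shift cm [-3.901e+01 -1.000e-02 -2.030e+00] rot [-0.02 -0.05 -0.  ] rows 9.367782155522468 0.0074356372149327245 now 2.3833 [0.44   0.3301 0.2199] [-89.98   0.    89.95] op 0.0596 F [-1.1  0.3 -0.4] q [37.  4. -0. 86.  0. 37.]
```

View pics/w_lid.png

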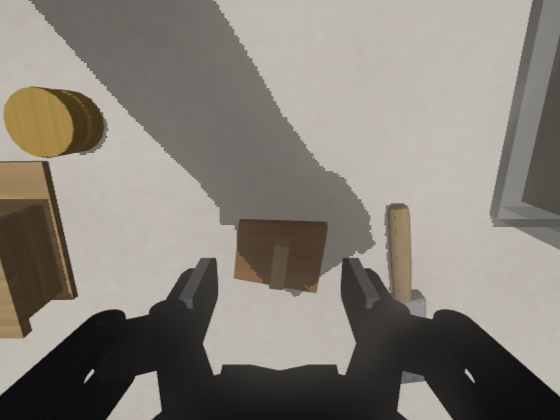

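Emit:
arm_command(
  rows=[-41, 0, -1, 0, 0, 0, 0.4, -41, 0, -1, 0, 0, 0, 0.4, -41, 0, -1, 0, 0, 0, 0.4, -41, 0, -1, 0, 0, 0, 0.4, -41, 0, -1, 0, 0, 0, 0.4, -41, 0, -1, 0, 0, 0, 0.4, -41, 0, -1, 0, 0, 0, 0.4, -41, 0, -1, 0, 0, 0, 0.4, -41, 0, -1, 0, 0, 0, 0.4, -41, 0, -1, 0, 0, 0, 0.4, -41, 0, -1, 0, 0, 0, 0.4],
)

```text
time: 3.3
ee_pos: [0.45, -0.0833, 0.2206]
tcp_rot: [-90.1, 0.1, 89.8]
wrist_force: [0.7, 0.5, -0.7]
opening: 0.0598
```

```bash
python3 - <<'E'
from h import *
from meas import *
shot('wrist','w_mid')
plan((.46,-.06,.22),90)
def sh(n):
    W=load([n]);return W
W=load(['w_lid'])
t=sel(W,.3,.6,.2,.45,-.01,.004);print('table',np.median(t[:,2]))
p=sel(W,.44,.58,.25,.4,.005,.014);print('lid',len(p),rect(p),np.median(p,0))
p=sel(W,.44,.58,.25,.4,.024,.04);print('rib',len(p),rect(p),np.median(p,0))
W=load(['w_mid'])
for nm,(x,y),zr in [('tall',(.469,-.166),(.034,.05)),('flat',(.493,-.25),(.02,.03)),('wide',(.49,-.335),(.026,.04))]:
        p=sel(W,x-.04,x+.04,y-.04,y+.04,*zr)
        (cx,cy),r=cv2.minEnclosingCircle(np.float32(p[:,:2]*1000))
        print(nm,len(p),np.median(p,0).round(4),p[:,:2].mean(0).round(4),(cx,cy,r))
p=sel(W,.38,.6,-.06,.17,.06,.09); print('deck',rect(p),np.median(p[:,2]))
p=sel(W,.38,.6,-.06,.17,.0755,.09); 
for s in (p[p[:,0]>.495],p[p[:,0]<.495]): print(' rail',len(s),rect(s),np.median(s,0))
E
```

```text
shift cm [ 2.13  0.05 -0.99] rot [ 0.06 -0.17 -0.02] rows 0.5638734438833969 0.02523480669272094 now 3.35 [ 0.45   -0.0813  0.2205] [-9.006e+01  2.000e-02  8.983e+01] op 0.0599 F [ 0.  -0.1  0.7] q [-10.  -9. -12.  86.  -0. -10.]
table 2.431079440773365e-05
lid 4653 ((498.54779052734375, 327.81634521484375), (84.20604705810547, 71.5140151977539), 82.91389465332031) [0.49482648 0.33436952 0.00895869]
rib 737 ((499.12322998046875, 327.7288818359375), (14.070860862731934, 44.06763458251953), 83.17445373535156) [0.49645919 0.32763324 0.03273394]
tall 1676 [ 0.4661 -0.1658  0.0389] [ 0.4662 -0.1658] (467.075927734375, -166.3987579345703, 20.05684471130371)
flat 1466 [ 0.4889 -0.2483  0.0249] [ 0.489  -0.2483] (489.82061767578125, -249.61514282226562, 20.367385864257812)
wide 1546 [ 0.4912 -0.3209  0.0307] [ 0.4909 -0.3209] (490.0225524902344, -331.63006591796875, 28.338699340820312)
deck ((491.9805908203125, 47.42870330810547), (109.14837646484375, 135.68258666992188), 0.35365164279937744) 0.06827242738178067
 rail 154 ((527.5029296875, 40.202972412109375), (48.5856819152832, 6.121047496795654), 84.5000228881836) [0.52572593 0.02820343 0.07798685]
 rail 3722 ((449.9270935058594, 21.672809600830078), (26.243003845214844, 85.20118713378906), 1.8953968286514282) [0.44879761 0.01836494 0.07802858]
```

View pics/w_mid.png

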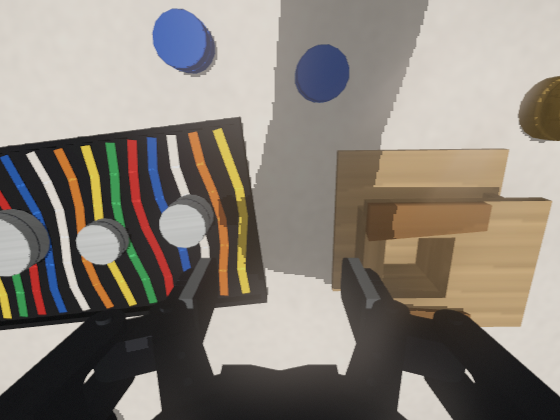

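Emit:
arm_command(
  rows=[-8.5, 10, -1.7, 0, 0, 0, 0.4, -8.5, 10, -1.7, 0, 0, 0, 0.4, -8.5, 10, -1.7, 0, 0, 0, 0.4, -8.5, 10, -1.7, 0, 0, 0, 0.4, -8.5, 10, -1.7, 0, 0, 0, 0.4, -8.5, 13.5, -1.7, 0, 0, 0, 0.4, -8.5, 13.5, -1.7, 0, 0, 0, 0.4, -8.5, 13.5, -1.7, 0, 0, 0, 0.4, -8.5, 13.5, -1.7, 0, 0, 0, -1, -8.5, 13.5, -1.7, 0, 0, 0, -1, -8.5, 13.5, -1.7, 0, 0, 0, -1, -8.5, 13.5, -1.7, 0, 0, 0, -1],
  force=25,
)

```text
time: 4.35
ee_pos: [0.4682, -0.1643, 0.0875]
tcp_rot: [-90.2, 0.0, 90.1]
wrist_force: [-1.4, 4.2, 7.9]
opening: 0.039
```

```bash
python3 - <<'E'
from h import *
shot('wrist','w_g1');shot('side','s_g1')
plan((.492,.0222,.15),90)
E
```

```text
shift cm [18.65 -6.24 -2.42] rot [0.2  0.05 0.  ] rows 4.751729299878141 0.02905971069031502 now 4.45 [ 0.4682 -0.1643  0.0875] [-90.2   -0.    90.05] op 0.0394 F [-0.8  4.1  8. ] q [-19.  -1. -20.  71.   0. -19.]
```

View pics/w_g1.png

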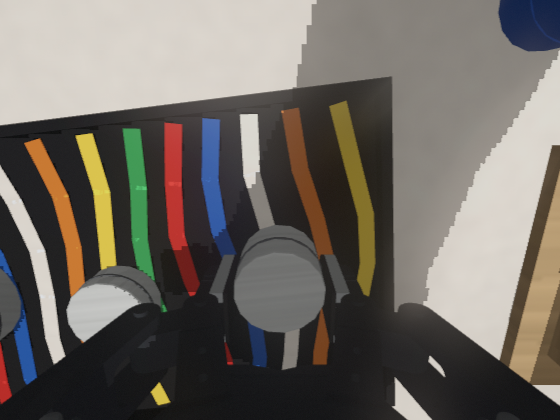

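View pics/s_g1.png

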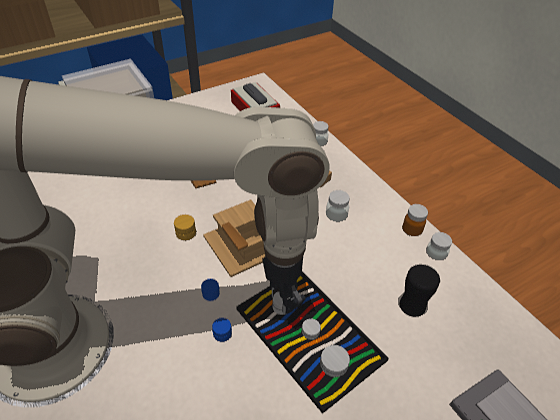

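Emit:
arm_command(
  rows=[0, -8, 0, 0, 0, 0, -1, 0, -8, 0, 0, 0, 0, -1, 0, -8, 0, 0, 0, 0, -1, 18.6, -8, -2.4, 0, 0, 0, -1, 18.6, -8, -2.4, 0, 0, 0, -1, 18.6, -8, -2.4, 0, 0, 0, -1, 18.6, -8, -2.4, 0, 0, 0, -1, 18.6, -8, -2.4, 0, 0, 0, -1, 18.6, -8, -2.4, 0, 0, 0, -1, 18.6, -8, -2.4, 0, 0, 0, -1],
)

```text
time: 5.28
ee_pos: [0.4913, 0.0226, 0.1661]
tcp_rot: [-90.1, 0.0, 90.2]
wrist_force: [-0.3, -0.1, -0.7]
opening: 0.0392
```

```bash
cat > look.py <<'E'
from h import *
from meas import *
import sys
n=sys.argv[1]
c=shot('wrist',n); o=sensors.get_obs()
plan((.492,.0222,.15),90.3)
W=load([n]); e=o['ee_pos']
p=sel(W,e[0]-.03,e[0]+.03,e[1]-.03,e[1]+.03,e[2]-.06,e[2]-.02)
z=np.median(p[:,2]); p=p[abs(p[:,2]-z)<.004]
if len(p)>5:
    (cx,cy),r=cv2.minEnclosingCircle(np.float32(p[:,:2]*1000)); print('held top z',z,'below tcp',e[2]-z,cx-e[0]*1e3,cy-e[1]*1e3,r,len(p))
p=sel(W,.42,.56,-.03,.13,.065,.0715);print('deck',rect(p))
p=sel(W,.38,.6,-.06,.17,.0755,.081)
for s in (p[p[:,0]>.495],p[p[:,0]<.495]): print(' rail',len(s),rect(s),'x',s[:,0].min(),s[:,0].max(),'y',s[:,1].min(),s[:,1].max())
E
python3 look.py w_h1
```

```text
shift cm [ 0.06  1.59 -0.08] rot [ 0.07 -0.21 -0.01] rows 0.38225666553555626 0.031747685993188446 now 5.3333 [0.4912 0.0216 0.1659] [-9.007e+01  1.000e-02  9.009e+01] op 0.039 F [-0.7  0.   0. ] q [  3.  -4. -14.  80.  -0.   2.]
held top z 0.1177521446090635 below tcp 0.0481587812834714 -6.31181468885228 -0.0852472249902263 29.90921401977539 6693
deck ((485.9580993652344, 47.42359924316406), (96.5242919921875, 134.94943237304688), 0.5007782578468323)
 rail 1444 ((536.0805053710938, 21.904571533203125), (57.723297119140625, 22.18864631652832), 89.26872253417969) x 0.5246774268631444 0.5470550544527477 y -0.007074332637463088 0.05065349102218507
 rail 7378 ((450.73211669921875, 21.92840576171875), (26.443660736083984, 84.45343017578125), 1.0162690877914429) x 0.4376540198053623 0.46467212462081947 y -0.020177406868084554 0.06425483638654463
```

View pics/w_h1.png

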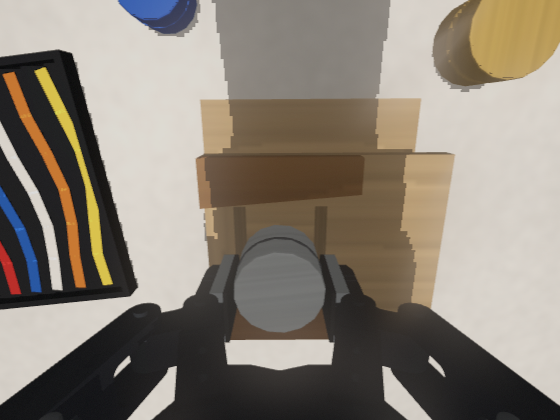

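Emit:
arm_command(
  rows=[0.05, 1.2, -0.18, 0, 0, 0, -1, 0.05, 2.1, -0.18, 0, 0, 0, -1, 0.05, 2.1, -0.18, 0, 0, 0, -1, 0.05, 2.1, -0.18, 0, 0, 0, 0.4, 0.05, 2.1, -0.18, 0, 0, 0, 0.4, 0.05, 2.1, -0.18, 0, 0, 0, 0.4, 0.05, 2.1, -0.18, 0, 0, 0, 0.4, 0.05, 2.1, -0.18, 0, 0, 0, 0.4, 0.05, -4, -0.18, 0, 0, 0, 0.4, 0.05, -4, -0.18, 0, 0, 0, 0.4, 0.05, -4, 3, 0, 0, 0, 0.4, 0.05, -4, 3, 0, 0, 0, 0.4],
)

```text
time: 6.33
ee_pos: [0.4587, 0.0218, 0.2062]
tcp_rot: [-90.0, 0.0, 90.0]
wrist_force: [-0.6, -0.4, 0.2]
opening: 0.0599
```

```bash
python3 look.py w_d1; python3 - <<'E'
from h import *; from meas import *
W=load(['w_d1']); p=sel(W,.4923-.025,.4923+.025,-.003,.047,.0,.06); print(len(p),np.percentile(p[:,2],[5,25,50,75,95]))
q=p[abs(p[:,2]-.042)<.004]
if len(q): print(cv2.minEnclosingCircle(np.float32(q[:,:2]*1000)),len(q))
plan((.4898+.001,-.2494,.12),90)
E
```

```text
shift cm [ 0.04  5.57 -3.2 ] rot [ 0.05 -0.28  0.  ] rows 1.541073079574492 0.04005028810311031 now 6.3833 [0.4599 0.0218 0.2057] [-90.05  -0.    90.02] op 0.0597 F [-0.   0.1  0.1] q [  3.  -8. -14.  84.  -0.   3.]
held top z 0.1642914451382369 below tcp 0.041405966254431215 -1.4910792429803337 29.43800261822819 11.5023193359375 265
deck ((491.5967102050781, 47.46941375732422), (108.32121276855469, 134.78375244140625), 0.413705050945282)
 rail 3063 ((533.3554077148438, 22.503265380859375), (27.104320526123047, 84.28445434570312), 0.6590403318405151) x 0.5201740613071125 0.547339987560792 y -0.019746938982875162 0.0646204001957248
 rail 4277 ((450.3514709472656, 21.72245979309082), (26.17119789123535, 84.23457336425781), 1.2597317695617676) x 0.4375133525824126 0.4642963748243681 y -0.020239184425905173 0.06391644172550486
1645 [0.00769693 0.04116314 0.04185387 0.04233261 0.04302275]
((497.58013916015625, 26.6747989654541), 27.819732666015625) 1372
shift cm [-27.12   8.57  -3.07] rot [0.05 0.02 0.  ] rows 6.861342669568654 0.007769052583327502 now 6.3833 [0.4599 0.0218 0.2057] [-90.05  -0.    90.02] op 0.0597 F [-0.   0.1  0.1] q [  3.  -8. -14.  84.  -0.   3.]
```

View pics/w_d1.png

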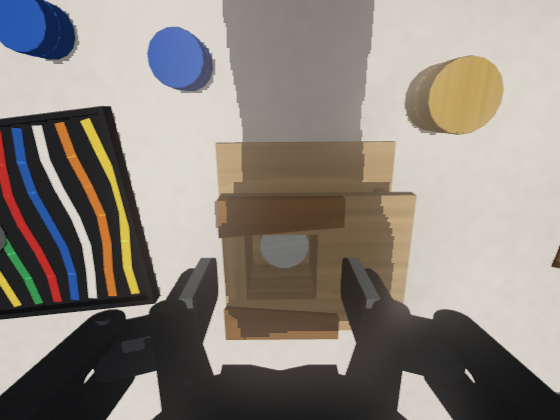

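Emit:
arm_command(
  rows=[-27.1, 4, -3.1, 0, 0, 0, 0.4, -27.1, 4, -3.1, 0, 0, 0, 0.4, -27.1, 4, -3.1, 0, 0, 0, 0.4, -27.1, 4, -3.1, 0, 0, 0, 0.4, -27.1, 4, -3.1, 0, 0, 0, 0.4, -27.1, 4, -3.1, 0, 0, 0, 0.4, -27.1, 8, -3.1, 0, 0, 0, 0.4, -27.1, 8.5, -3.1, 0, 0, 0, 0.4, -27.1, 8.5, -3.1, 0, 0, 0, 0.4],
)

```text
time: 7.13
ee_pos: [0.4905, -0.2498, 0.1156]
tcp_rot: [-89.7, -0.2, 89.9]
wrist_force: [-0.3, 0.8, 0.3]
opening: 0.0594
```

```bash
python3 - <<'E'
from h import *; from meas import *
shot('wrist','w_f'); W=load(['w_f'])
p=sel(W,.45,.53,-.29,-.21,.02,.03)
print(cv2.minEnclosingCircle(np.float32(p[:,:2]*1000)),len(p),np.median(p,0))
plan((.4898,-.2494,.079),90)
E
```

```text
((490.21392822265625, -249.5735321044922), 19.92530632019043) 3740 [ 0.48875559 -0.24966072  0.02497193]
shift cm [-0.05  3.9   0.12] rot [-0.2  -0.06  0.12] rows 0.9356538547105621 0.033798053496656655 now 7.1833 [ 0.4912 -0.249   0.118 ] [-89.8   -0.12  89.94] op 0.0599 F [ 0.4  0.4 -0.1] q [-27.   6. -10.  75.   0. -27.]
```

View pics/w_f.png

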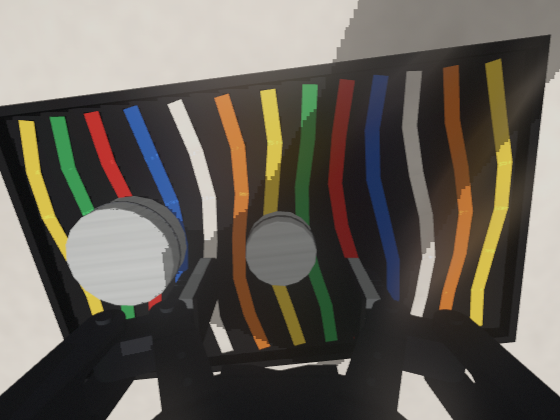

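Emit:
arm_command(
  rows=[-0.05, 4, 0.1, 0, 0, 0, 0.4, -0.05, 4, 0.1, 0, 0, 0, 0.4, -0.05, 4, 0.1, 0, 0, 0, 0.4, -0.05, 4, 0.1, 0, 0, 0, -1, -0.05, 4, 0.1, 0, 0, 0, -1, -0.05, 4, 0.1, 0, 0, 0, -1, -0.05, 4, 0.1, 0, 0, 0, -1, -0.05, 4, 0.1, 0, 0, 0, -1],
)

```text
time: 7.85
ee_pos: [0.4923, -0.2496, 0.0828]
tcp_rot: [-90.2, 0.1, 90.0]
wrist_force: [-0.8, 3.7, 8.5]
opening: 0.0387
```

Emit:
arm_command(
  rows=[0, -9, 0, 0, 0, 0, -1, 0, -9, 0, 0, 0, 0, -1, 0, -9, 0, 0, 0, 0, -1, 0, -9, 0, 0, 0, 0, -1],
)

```text
time: 8.18
ee_pos: [0.4928, -0.2504, 0.1753]
tcp_rot: [-90.4, 0.2, 90.0]
wrist_force: [0.8, 0.9, -0.8]
opening: 0.0385
```

```bash
python3 look.py w_g2; python3 - <<'E'
from h import *
plan((.493,.0222,.17),90.3)
E
```

```text
shift cm [2.723e+01 2.220e+00 1.000e-02] rot [ 0.25 -0.28 -0.13] rows 6.5511347277568515 0.05571899242615486 now 8.2333 [ 0.4921 -0.25    0.1728] [-90.25   0.13  90.02] op 0.0388 F [ 0.1 -0.7 -1.9] q [-27.   4.  -5.  80.   0. -27.]
held top z 0.11791825619041972 below tcp 0.054847040254259474 -5.765259028372498 -0.014543530891529599 29.957324981689453 5897
deck ((0.0, 0.0), (0.0, 0.0), 0.0)
shift cm [27.22  0.22 -0.1 ] rot [ 0.25 -0.28 -0.13] rows 6.528719557044073 0.05571899242615486 now 8.2333 [ 0.4921 -0.25    0.1728] [-90.25   0.13  90.02] op 0.0388 F [ 0.1 -0.7 -1.9] q [-27.   4.  -5.  80.   0. -27.]Traceback (most recent call last):
  File "look.py", line 14, in <module>
    for s in (p[p[:,0]>.495],p[p[:,0]<.495]): print(' rail',len(s),rect(s),'x',s[:,0].min(),s[:,0].max(),'y',s[:,1].min(),s[:,1].max())
                                                                               ~~~~~~~~~~^^
    return umr_minimum(a, axis, None, out, keepdims, initial, where)
ValueError: zero-size array to reduction operation minimum which has no identity
```

View pics/w_g2.png

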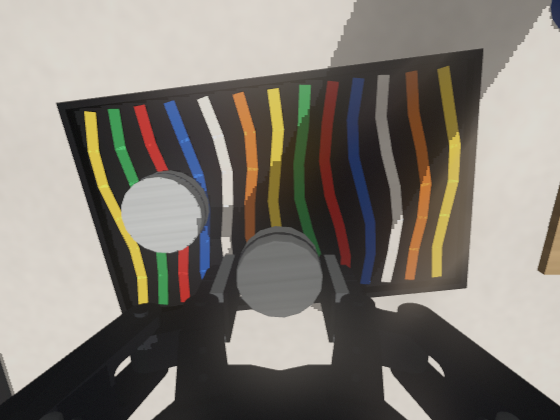

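Emit:
arm_command(
  rows=[27.2, -0.5, -0.2, 0, 0, 0, -1, 27.2, -0.5, -0.2, 0, 0, 0, -1, 27.2, -0.5, -0.2, 0, 0, 0, -1, 27.2, -0.5, -0.2, 0, 0, 0, -1, 27.2, -0.5, -0.2, 0, 0, 0, -1, 27.2, -0.5, -0.2, 0, 0, 0, -1, 27.2, -0.5, -0.2, 0, 0, 0, -1, 27.2, -0.5, -0.2, 0, 0, 0, -1, 27.2, -0.5, -0.2, 0, 0, 0, -1, 27.2, -0.5, -0.2, 0, 0, 0, -1],
)

```text
time: 9.07
ee_pos: [0.4928, 0.0221, 0.1743]
tcp_rot: [-89.9, 0.0, 90.0]
wrist_force: [0.1, -1.1, -0.6]
opening: 0.0388
```

```bash
python3 look.py w_h2
```

```text
shift cm [0.06 2.44 0.08] rot [-0.05 -0.32 -0.02] rows 0.5853751418097364 0.04576443473075009 now 9.1167 [0.4929 0.0216 0.1744] [-8.995e+01  2.000e-02  8.998e+01] op 0.0386 F [ 0.3 -1.4 -0.1] q [  3.  -3. -13.  81.  -0.   3.]
held top z 0.11698478584249819 below tcp 0.05740372378356107 -6.977483357152778 0.009337677353531859 29.986122131347656 5741
deck ((489.43975830078125, 47.358314514160156), (103.48191833496094, 134.87783813476562), 0.4317980408668518)
 rail 1645 ((534.7455444335938, 20.915605545043945), (57.00910568237305, 23.31948471069336), 89.71583557128906) x 0.5229693946676557 0.5465130201136548 y -0.007645374251659148 0.04936761209545847
 rail 6756 ((450.96295166015625, 21.873355865478516), (26.290861129760742, 84.60437774658203), 0.7957852482795715) x 0.4375708149817043 0.464691756024902 y -0.020438000764886336 0.06404700634090059
```

View pics/w_h2.png

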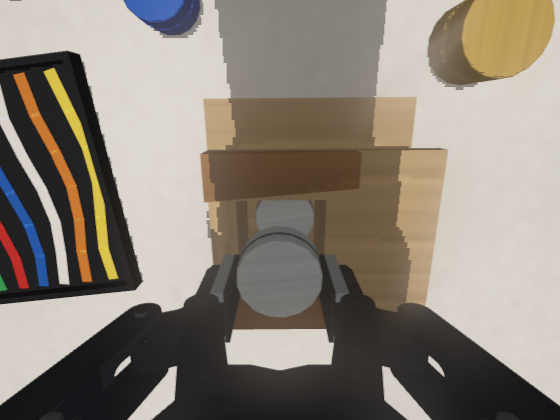

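```bash
python3 - <<'E'
from h import *
c=dict(np.load('pics/w_h2.npz'))
for v in (236,273,316): print(pix2w(c,279,v,z=.117).round(4), pix2w(c,279,v).round(4))
print(pix2w(c,284,217,z=.042))
E
```

```text
[0.4688 0.0214 0.117 ] [0.4713 0.0214 0.1108]
[0.4865 0.0214 0.117 ] [0.4868 0.0214 0.1165]
[0.509  0.0214 0.117 ] [0.5094 0.0214 0.1165]
[0.48519961 0.02476662 0.042     ]
```

Emit:
arm_command(
  rows=[0.05, 1.5, -0.3, 0, 0, 0, -1, 0.05, 3.1, -0.3, 0, 0, 0, -1, 0.05, 3.1, -0.3, 0, 0, 0, -1, 0.05, 3.1, -0.3, 0, 0, 0, -1, 0.05, 3.1, -0.3, 0, 0, 0, 0.4, 0.05, 3.1, -0.3, 0, 0, 0, 0.4, 0.05, 3.1, -0.3, 0, 0, 0, 0.4, 0.05, 3.1, -0.3, 0, 0, 0, 0.4, 0.05, -3, -0.3, 0, 0, 0, 0.4, 0.05, -3, -0.3, 0, 0, 0, 0.4, 0.05, -3, 3, 0, 0, 0, 0.4, 0.05, -3, 3, 0, 0, 0, 0.4],
)

```text
time: 10.12
ee_pos: [0.4605, 0.0228, 0.2063]
tcp_rot: [-90.0, -0.0, 90.0]
wrist_force: [-0.2, -0.3, -0.4]
opening: 0.0596
```

```bash
python3 look.py w_d2; python3 - <<'E'
from h import *; from meas import *
W=load(['w_d2']); p=sel(W,.4923-.025,.4923+.025,-.003,.047,.0,.069); print(len(p),np.percentile(p[:,2],[5,25,50,75,95]))
plan((.499,.3277,.15),83.2)
E
```

```text
shift cm [-0.07  5.58 -3.01] rot [ 0.05 -0.28  0.  ] rows 1.5209935065813167 0.03932449950010138 now 10.1667 [0.4619 0.0229 0.2058] [-90.05  -0.    90.02] op 0.0598 F [ 0.9 -0.   0.2] q [  3.  -8. -13.  84.  -0.   3.]
held top z 0.16454649215055595 below tcp 0.041260980472561326 -1.4669259980342417 29.228794790090838 11.2235689163208 265
deck ((491.7670593261719, 47.29132843017578), (108.75216674804688, 134.71388244628906), 0.48501476645469666)
 rail 3085 ((533.6906127929688, 22.559812545776367), (84.36848449707031, 26.780027389526367), 89.61412811279297) x 0.5200609714699211 0.5469925177736757 y -0.019581167242826103 0.06467205775393106
 rail 4305 ((450.39178466796875, 21.810270309448242), (26.198583602905273, 84.43029022216797), 1.427732229232788) x 0.4374082739110044 0.464505552353835 y -0.020292449994181963 0.06397287435656276
2741 [0.04072946 0.05775191 0.06162007 0.06221304 0.06287581]
shift cm [30.48  5.59 -3.72] rot [0.05 6.82 0.01] rows 7.4849605416887774 0.9530705936097347 now 10.1667 [0.4619 0.0229 0.2058] [-90.05  -0.    90.02] op 0.0598 F [ 0.9 -0.   0.2] q [  3.  -8. -13.  84.  -0.   3.]
```

View pics/w_d2.png

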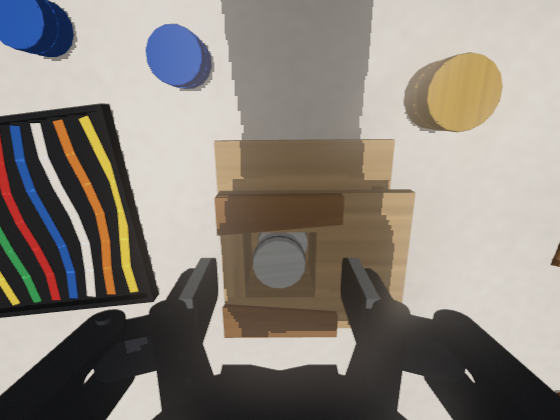

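Emit:
arm_command(
  rows=[30.5, 5, -3.7, 0, 6.8, 0, 0, 30.5, 5, -3.7, 0, 6.8, 0, 0, 30.5, 5, -3.7, 0, 6.8, 0, 0, 30.5, 5, -3.7, 0, 6.8, 0, 0, 30.5, 5, -3.7, 0, 6.8, 0, 0, 30.5, 5, -3.7, 0, 6.8, 0, 0, 30.5, 5, -3.7, 0, 6.8, 0, 0, 30.5, 5, -3.7, 0, 6.8, 0, 0, 30.5, 5, -3.7, 0, 6.8, 0, 0, 30.5, 5, -3.7, 0, 6.8, 0, 0],
)

```text
time: 11.0
ee_pos: [0.4998, 0.329, 0.1537]
tcp_rot: [-89.9, 0.1, 83.3]
wrist_force: [0.2, -0.8, -0.5]
opening: 0.0429
```

```bash
python3 - <<'E'
from h import *; from meas import *
shot('wrist','w_l2'); W=load(['w_l2'])
p=sel(W,.44,.58,.25,.4,.005,.014);print('lid',len(p),rect(p))
p=sel(W,.46,.54,.3,.36,.024,.04);print('rib',len(p),rect(p),np.median(p,0))
plan((.499,.3277,.087),83.2)
E
```

```text
lid 8558 ((498.25531005859375, 328.0515441894531), (84.27733612060547, 71.41836547851562), 83.38211059570312)
rib 1421 ((499.23797607421875, 327.9841613769531), (13.83255672454834, 43.76913070678711), 82.96021270751953) [0.49724757 0.32808372 0.03279689]
shift cm [-0.03  6.73  0.08] rot [-0.04  0.06 -0.05] rows 1.6138326828078722 0.012775024315145222 now 11.05 [0.4999 0.3279 0.1543] [-8.996e+01  5.000e-02  8.326e+01] op 0.0425 F [ 0.7  0.1 -0.3] q [33. 11.  1. 79. -0. 40.]
```

View pics/w_l2.png

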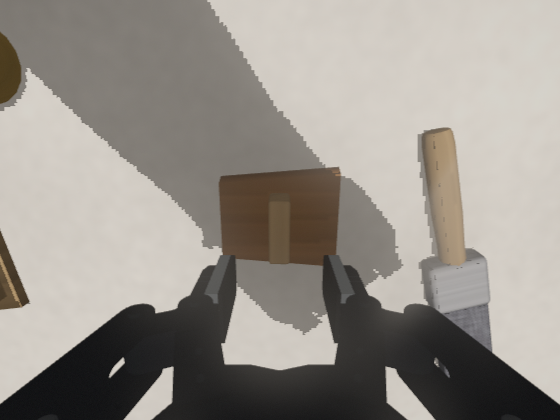

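Emit:
arm_command(
  rows=[0, 3, 0.08, 0, 0, 0, 0, 0, 6.6, 0.08, 0, 0, 0, 0, 0, 6.6, 0.08, 0, 0, 0, 0, 0, 6.6, 0.08, 0, 0, 0, 0, 0, 6.6, 0.08, 0, 0, 0, -1, 0, 6.6, 0.08, 0, 0, 0, -1, 0, 6.6, 0.08, 0, 0, 0, -1, 0, 6.6, 0.08, 0, 0, 0, -1, 0, 6.6, 0.08, 0, 0, 0, -1, 0, 6.6, 0.08, 0, 0, 0, -1],
  force=40,
)

```text
time: 11.88
ee_pos: [0.5003, 0.3283, 0.0917]
tcp_rot: [-90.2, -0.1, 83.2]
wrist_force: [0.2, -1.8, 7.7]
opening: 0.0132
```

Emit:
arm_command(
  rows=[0, -4, 0, 0, 0, 0, -1, 0, -8, 0, 0, 0, 0, -1, 0, -12, 0, 0, 0, 0, -1, 0, -12, 0, 0, 0, 0, -1, 0, -12, 0, 0, 0, 0, -1],
)

```text
time: 12.3
ee_pos: [0.5002, 0.3286, 0.2129]
tcp_rot: [-90.3, -0.2, 83.2]
wrist_force: [0.5, -1.1, -2.6]
opening: 0.0131
```

```bash
python3 - <<'E'
from h import *; from meas import *
c=shot('wrist','w_l3'); W=load(['w_l3']); o=sensors.get_obs();e=o['ee_pos']
p=sel(W,.44,.58,.25,.4,e[2]-.083,e[2]-.07);print('lid',len(p),rect(p),np.median(p,0))
A=np.c_[p[:,:2]-p[:,:2].mean(0),np.ones(len(p))];print('plane',np.linalg.lstsq(A,p[:,2],rcond=None)[0])
plan((.4925,.022+.088,.20),90.4)
E
```

```text
lid 11613 ((496.7448425292969, 328.4254455566406), (84.39289093017578, 66.21611785888672), 83.20060729980469) [0.48600192 0.33608557 0.13017739]
plane [0.00416504 0.00219546 0.13021458]
shift cm [-21.75   1.    -1.88] rot [ 0.12 -7.19  0.09] rows 5.2397100865182775 1.0044301426143483 now 12.35 [0.4996 0.3281 0.2104] [-90.12  -0.1   83.21] op 0.0131 F [-0.2 -0.4 -3.1] q [33. 11.  6. 85.  0. 40.]
```

View pics/w_l3.png

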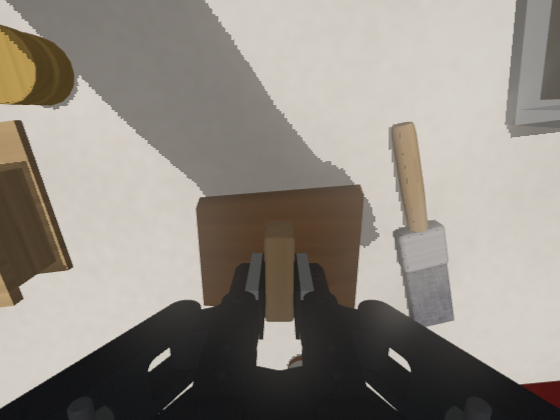

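Emit:
arm_command(
  rows=[-21.7, 1, -1.9, 0, -7.2, 0, -1, -21.7, 1, -1.9, 0, -7.2, 0, -1, -21.7, 1, -1.9, 0, -7.2, 0, -1, -21.7, 1, -1.9, 0, -7.2, 0, -1, -21.7, 1, -1.9, 0, -7.2, 0, -1, -21.7, 1, -1.9, 0, -7.2, 0, -1, -21.7, 1, -1.9, 0, -7.2, 0, -1, -21.7, 1, -1.9, 0, -7.2, 0, -1, -21.7, 1, -1.9, 0, -7.2, 0, -1],
)

```text
time: 13.1
ee_pos: [0.4923, 0.1109, 0.1982]
tcp_rot: [-89.9, -0.0, 90.4]
wrist_force: [0.9, 0.8, -0.5]
opening: 0.0128
```

```bash
cat > look3.py <<'E'
from h import *; from meas import *
import sys
n=sys.argv[1]
c=shot('wrist',n); W=load([n]); o=sensors.get_obs();e=o['ee_pos']
p=sel(W,e[0]-.08,e[0]+.08,e[1]-.06,e[1]+.06,e[2]-.083,e[2]-.077);print('lid',len(p),rect(p),np.median(p,0),'tcp',e*1e3)
A=np.c_[p[:,:2]-p[:,:2].mean(0),np.ones(len(p))];print('plane',np.linalg.lstsq(A,p[:,2],rcond=None)[0])
p=sel(W,e[0]-.08,e[0]+.08,e[1]-.02,e[1]+.02,e[2]-.06,e[2]-.05);print('rib',len(p),rect(p) if len(p) else '')
plan((.4925,.022+.088,.163),90.4)
p=sel(W,.38,.6,-.06,.17,.075,.081)
for s in (p[p[:,0]>.495],p[p[:,0]<.495]): 
  if len(s): print(' rail',len(s),rect(s),'x',s[:,0].min(),s[:,0].max(),'y',s[:,1].min(),s[:,1].max())
E
python3 look3.py w_l4
```

```text
lid 7455 ((488.2886962890625, 109.92704772949219), (64.91552734375, 84.04708862304688), 0.13659228384494781) [0.47712211 0.1115724  0.11586952] tcp [492.32698199 111.16626813 198.36564856]
plane [-0.00389453 -0.00082299  0.11596644]
rib 3053 ((491.09442138671875, 109.82543182373047), (36.81855773925781, 40.23321533203125), 49.777801513671875)
shift cm [-0.12  3.54 -0.02] rot [-0.04  0.07  0.01] rows 0.8485682634327834 0.011918901200916958 now 13.15 [0.4923 0.1112 0.1984] [-8.996e+01 -1.000e-02  9.047e+01] op 0.0125 F [ 0.4  0.1 -1.6] q [13. -2. -9. 83.  0. 12.]
 rail 3262 ((535.1951904296875, 18.880468368530273), (78.53900146484375, 25.51024627685547), 86.6843490600586) x 0.5202269778860531 0.5461723490500132 y -0.020204408115784542 0.05782879588218889
 rail 5294 ((450.867431640625, 21.842199325561523), (26.200834274291992, 84.87609100341797), 0.956100344657898) x 0.43758885083522203 0.46464885199861683 y -0.020742552808402218 0.06415701071775895
```

View pics/w_l4.png

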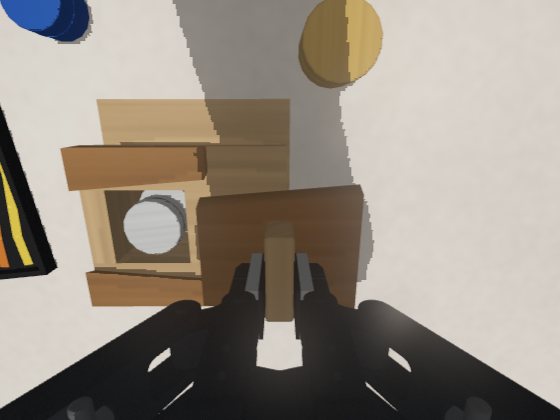

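Emit:
arm_command(
  rows=[0, 2, -0.05, 0, 0, 0, -1, 0, 3.6, -0.05, 0, 0, 0, -1, 0, 3.6, -0.05, 0, 0, 0, -1, 0, 3.6, -0.05, 0, 0, 0, -1],
  force=60,
)

```text
time: 13.48
ee_pos: [0.4925, 0.1111, 0.1624]
tcp_rot: [-89.9, 0.0, 90.5]
wrist_force: [-0.1, 0.1, -1.8]
opening: 0.0122
```

```bash
sed -i 's/e\[2\]-.083,e\[2\]-.077/e[2]-.088,e[2]-.076/' look3.py; python3 look3.py w_l5;python3 - <<'E'
from h import *
shot('scene','s_l5'); 
E
```

```text
lid 13181 ((479.1876220703125, 101.83346557617188), (101.7162857055664, 83.20991516113281), 89.9503173828125) [0.47481614 0.10557464 0.08005889] tcp [492.8289639  110.97735812 163.21077562]
plane [0.02514068 0.00652651 0.07984515]
rib 2894 ((491.5650634765625, 110.17024993896484), (37.10710144042969, 39.44511032104492), 49.00592041015625)
shift cm [-0.1   0.02  0.03] rot [-0.03  0.09 -0.  ] rows 0.025241132544378108 0.01252133887970068 now 13.5333 [0.4928 0.111  0.1632] [-89.97   0.    90.49] op 0.0124 F [-0.9  0.1 -1.3] q [ 13.  -2. -12.  79.   0.  12.]
 rail 5300 ((516.0944213867188, 65.32050323486328), (40.03239440917969, 177.9662628173828), 10.215522766113281) x 0.4950066881811806 0.5474840269114547 y -0.019962114100850276 0.15266112907756174
 rail 16760 ((466.223876953125, 65.95193481445312), (179.53741455078125, 55.36409378051758), 79.18862915039062) x 0.4375493050372879 0.49499443878292637 y -0.020920601001729655 0.1524053453376723
```

View pics/w_l5.png

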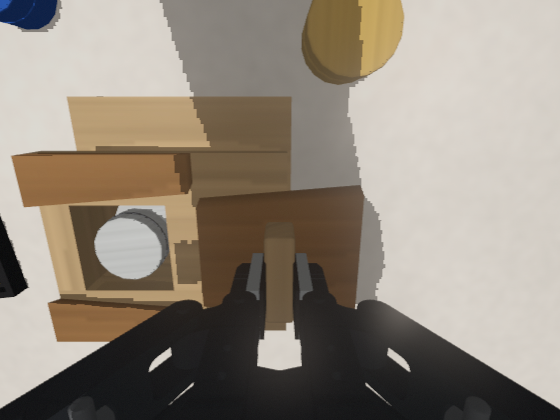

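```bash
python3 - <<'E'
from h import *
from meas import *
c=dict(np.load('pics/w_l5.npz')); W=cloud(c)
for u in (270,279,288):
    col=W[:,u]; m=(abs(col[:,2]-.104)<.003)&(col[:,0]>.45)&(col[:,0]<.53)
    print(u,np.where(m)[0].min(),np.where(m)[0].max(),col[m][:,0].min(),col[m][:,0].max(),np.median(col[m][:,2]),np.median(col[m][:,1]))
p=W.reshape(-1,3); p=p[~np.isnan(p[:,0])]
p=sel(p,.44,.5,.0655,.16,.079,.0815); 
for y in (.072,.08,.1,.12,.14,.148): 
    q=p[abs(p[:,1]-y)<.002]; print(y,len(q), q[:,0].min() if len(q) else '', 'front')
q=p[p[:,0]<.49];print(q[:,1].min(),q[:,1].max())
E
```

```text
270 237 322 0.4698438511042585 0.513324678383117 0.10414763469164419 0.1063369165035063
279 236 322 0.47001355906347286 0.5128899454562663 0.10417743864810194 0.1104160698430839
288 236 322 0.4698058264509317 0.513357815013677 0.10415122714270639 0.1145040995258943
0.072 502 0.46283426826614926 front
0.08 504 0.4621481360218465 front
0.1 367 0.45956838224694874 front
0.12 398 0.4584406247039614 front
0.14 603 0.4564066497340191 front
0.148 603 0.45602659656492006 front
0.06782893723390618 0.15212578144661695
```

Emit:
arm_command(
  rows=[0, 0.25, 0, 0, 0, 0, -1, 0, 0.25, 0, 0, 0, 0, -1, -1.5, 0.25, 0, 0, 0, 0, -1, -3, 0.25, 0, 0, 0, 0, -1, -4.5, 0.25, 0, 0, 0, 0, -1, -6, 0.25, 0, 0, 0, 0, -1, -6.3, 0.25, 0, 0, 0, 0, -1, -6.3, 0.25, 0, 0, 0, 0, -1, -6.3, 0.25, 0, 0, 0, 0, -1],
)

```text
time: 14.33
ee_pos: [0.4935, 0.0474, 0.1606]
tcp_rot: [-90.0, -0.0, 90.4]
wrist_force: [0.6, -0.5, -1.2]
opening: 0.0122
```

```bash
cat > look4.py <<'E'
from h import *; from meas import *
import sys
n=sys.argv[1]
c=shot('wrist',n); W=cloud(c).reshape(-1,3);W=W[~np.isnan(W[:,0])]; o=sensors.get_obs()
print(o['time'],o['ee_pos'].round(4),o['tcp_rot'].round(2),o['wrist_force'].round(1),o['opening'])
x0,y0=.4922,.0220
p=sel(W,.46,.525,-.03,.16,.096,.106)
r=p[abs(p[:,2]-np.median(p[:,2]))<.002]
if len(r): print('rib',rect(r),np.median(r[:,2]),'disp',(r[:,0].min()+r[:,0].max())/2-x0,(r[:,1].min()+r[:,1].max())/2-y0)
p=sel(W,.465,.49,-.04,.16,.073,.083)
if len(p):
  print('lid y range',(p[:,1].min()-y0).round(4),(p[:,1].max()-y0).round(4),'z',np.median(p[:,2]).round(4))
  A=np.c_[p[:,:2]-p[:,:2].mean(0),np.ones(len(p))];print('plane',np.linalg.lstsq(A,p[:,2],rcond=None)[0])
E
python3 look4.py w_l6
```

```text
14.3833 [0.4934 0.0476 0.1605] [-9.001e+01 -1.000e-02  9.041e+01] [ 0.2  0.2 -1.7] 0.01243497118527169
rib ((492.551513671875, 46.3232421875), (37.194976806640625, 40.01393508911133), 49.47642517089844) 0.1022622306163259 disp 0.00039630949917152103 0.024507249762151524
lid y range -0.0178 0.0666 z 0.0784
plane [0.00084184 0.00115307 0.07837129]
```

View pics/w_l6.png

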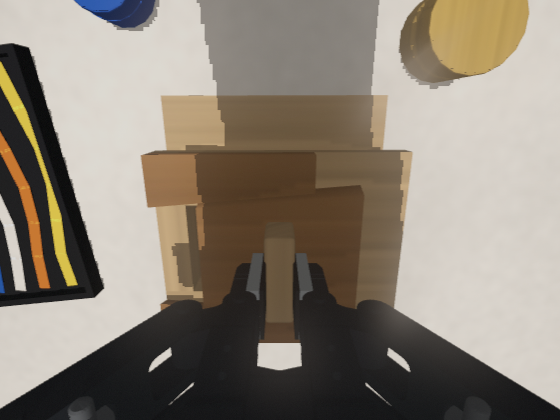

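Emit:
arm_command(
  rows=[0, 0.12, 0, 0, 0, 0, -1, -0.5, 0.15, 0, 0, 0, 0, -1, -1, 0.15, 0, 0, 0, 0, -1, -1.2, 0.15, 0, 0, 0, 0, -1, -1.2, 0.15, 0, 0, 0, 0, -1],
)

```text
time: 14.8
ee_pos: [0.4935, 0.0348, 0.1592]
tcp_rot: [-90.0, -0.0, 90.4]
wrist_force: [-0.6, 1.0, 4.0]
opening: 0.0123
```

```bash
python3 look4.py w_l7
```

```text
14.85 [0.4935 0.0349 0.1592] [-9.002e+01  2.000e-02  9.039e+01] [-1.   0.4  4.5] 0.012266879056533947
rib ((492.7089538574219, 34.05558776855469), (37.75787353515625, 39.77751159667969), 48.5258903503418) 0.10090637733467847 disp 0.0004924678029528118 0.011958754879465537
lid y range -0.0304 0.0541 z 0.077
plane [-0.00394733  0.00050148  0.07706069]
```

Emit:
arm_command(
  rows=[-0.3, -0.1, 0, 0, 0, 0, -1, -0.6, -0.1, 0, 0, 0, 0, -1, -0.9, -0.1, 0, 0, 0, 0, -1, -1.2, -0.1, 0, 0, 0, 0, -1, -1.2, -0.1, 0, 0, 0, 0, -1],
  force=30,
)

```text
time: 15.27
ee_pos: [0.4929, 0.0231, 0.1593]
tcp_rot: [-89.9, -0.1, 90.4]
wrist_force: [-4.3, 4.3, -1.7]
opening: 0.012
```

```bash
python3 look4.py w_l8
```

```text
15.3167 [0.4929 0.0232 0.1593] [-8.988e+01 -6.000e-02  9.041e+01] [-4.2  3.9 -1.6] 0.012389059508407267
rib ((491.6943054199219, 22.42412567138672), (37.367454528808594, 39.59956359863281), 49.77529525756836) 0.10099875478461448 disp -9.462864447873365e-05 0.00034372051865771275
lid y range -0.0419 0.0425 z 0.0771
plane [-0.00484993  0.00106808  0.07713405]
```

Emit:
arm_command(
  rows=[0, 0, 0, 0, 0, 0, -0.35, 0, 0, 0, 0, 0, 0, -0.35, 0, 0, 0, 0, 0, 0, -0.35, 0, 0, 0, 0, 0, 0, -0.35, -0.3, 0, 0, 0, 0, 0, -0.35, -0.6, 0, 0, 0, 0, 0, -0.35, -0.8, 0, 0, 0, 0, 0, -0.35, -0.8, 0, 0, 0, 0, 0, -0.35],
  force=60,
)

```text
time: 15.98
ee_pos: [0.4937, 0.0159, 0.16]
tcp_rot: [-90.0, -0.2, 90.4]
wrist_force: [-0.4, 8.5, 0.4]
opening: 0.0276
```

```bash
python3 look4.py w_l9
```

```text
16.0333 [0.4937 0.0159 0.16  ] [-90.02  -0.18  90.44] [-0.6  8.9  0.3] 0.027976665142378326
rib ((491.0181579589844, 18.02864646911621), (46.23611068725586, 42.540889739990234), 42.05164337158203) 0.10090308795680991 disp -0.00034059697207622364 -0.00683266344046558
lid y range -0.0421 0.0424 z 0.077
plane [-0.00351176  0.00016655  0.0770662 ]
```

View pics/w_l9.png

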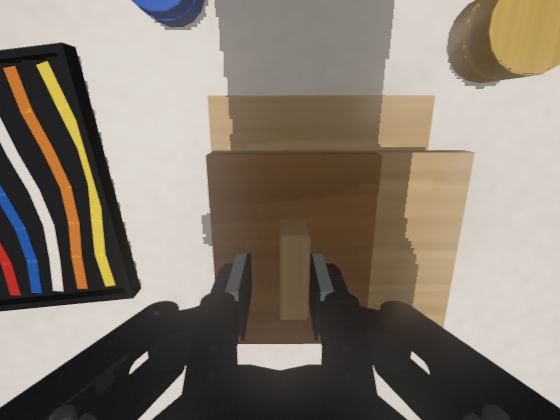

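Emit:
arm_command(
  rows=[-0.15, 0, 0, 0, 0, 0, -0.35, -0.25, 0, 0, 0, 0, 0, -0.35, -0.25, 0, 0, 0, 0, 0, -0.35],
)

```text
time: 16.28
ee_pos: [0.4937, 0.0153, 0.16]
tcp_rot: [-90.0, -0.5, 90.5]
wrist_force: [0.0, 22.7, -0.6]
opening: 0.0274
```

Emit:
arm_command(
  rows=[0.5, 0, 0, 0, 0, 0, -0.35, 0.95, 0, 0, 0, 0, 0, -0.35, 0.95, 0, 0, 0, 0, 0, -0.2, 0.95, 0, 0, 0, 0, 0, -0.2, 0.95, -4, 0, 0, 0, 0, -0.2, 0.95, -8, 0, 0, 0, 0, -0.2, 0.95, -8, 3, 0, 0, 0, -0.2, 0.95, -8, 3, 0, 0, 0, -0.2, 0.95, -8, 3, 0, 0, 0, -0.2],
)

```text
time: 17.03
ee_pos: [0.4633, 0.0216, 0.2408]
tcp_rot: [-90.1, 0.0, 90.4]
wrist_force: [0.1, 0.9, 0.6]
opening: 0.034
```

```bash
python3 look4.py w_l10; python3 -c "
from h import *; from meas import *
shot('side','side_end');shot('scene','scene_end')
W=load(['w_l10']); p=sel(W,.42,.57,-.04,.13,.0755,.081); print(p[:,1].min(),p[:,1].max(),p[:,0].min(),p[:,0].max())"
```

```text
17.0833 [0.4636 0.0217 0.24  ] [-9.004e+01  1.000e-02  9.039e+01] [ 0.6 -0.3 -0.3] 0.0341476607530335
rib ((491.8414001464844, 22.098417282104492), (13.657325744628906, 43.96757888793945), 89.89190673828125) 0.10081356342262543 disp -0.00036001300464549857 0.00010415508346890007
lid y range -0.0422 0.042 z 0.077
plane [-0.00923574  0.0006406   0.07704345]
-0.02026348247904735 0.06415659093693568 0.4373907427668997 0.547138232150506
```

View pics/w_l10.png

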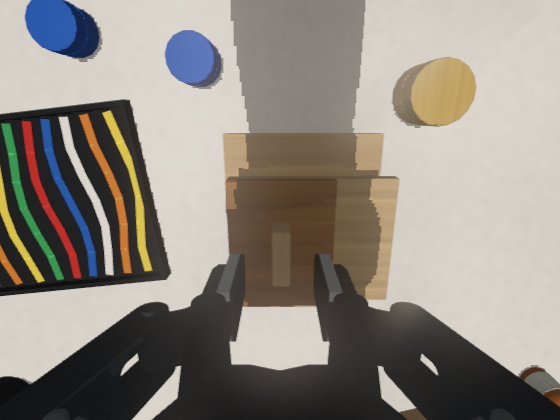

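View pics/side_end.png

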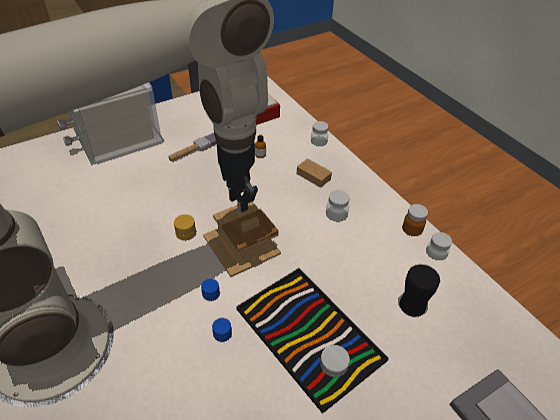

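```bash
python3 -c "
from workcell import bot; print(bot.job_done())"
```

```text
the job is handed in; nothing more can be done
None
```

The dispenser is refilled and the lid is on. I dropped in the tall tin first, then the flat one. Then I slid the lid in narrow end first, let go of it, and pushed its rib from the +y side with about 23 N.

**Tins:** after each drop the wrist camera's depth put the tin top where it should be. The tall tin's top read z ≈ 0.042 m and the flat tin's ≈ 0.062 m, which means both lie flat on the shaft floor and on each other. I did not get a clean measurement of how far off-centre they sit, but the shaft walls allow at most 6 mm (8 mm is the limit).

**Lid:** after letting go it sat about 0.4 mm off across the way and 0.1 mm along it. Its plate top was at z = 0.077 m, flat on the deck, with its ends flush with the rails.

**Wedge:** I could not measure the wedging force after release. I only know the lid stayed in place after the push.

**Everything else:** the final side picture shows the wide tin and the other objects apparently where they were, with the gripper clear. I handed the job in at about 17 s.

The fixed scene and side cameras disagreed by up to about 8 mm (typically 3 to 6 mm), so I relied on the wrist camera for positions.

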